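Push a sample plate under a spring clip held down with one finger

ROBOT

A 6-joint arm with a two-finger parallel gripper is mounted at the origin on a cart in front of the work surface, level with it; the furniture and walls round the work are solid. World frame = base frame: x ahead of the robot, y to its left, z up, the work surface at z = 0. Lengths are in m, angles in rad, forces in N, time in s.
With the tool pointing down it reaches from about 0.275 to 0.775 m from the base axis. Payload 14.6 kg.
Tool frame: the origin (TCP) lies at the very end of the fingers, on their centre line; the grasp point (between the pads) lies 19 mm behind it; z points along the fingers, x is the direction in which the jaws open and shut, and the axes are right-handed (so a half turn about z gives the same grasp; the last joint's range is limited). The gripper opens to 85 mm and grips with 20 to 120 N. Pads are 22 mm wide; open, the fingers measure 114 mm over their backs; the gripper's body (76 mm by 85 mm) begins 54 mm behind the grasp point. The pads swing forward as they close: fully open they stand 13 mm farther back than shut.
Start: joints at [1.105, 0.263, -0.048, 1.259, 0, 1.415], TCP at [0.161, 0.5, 0.231] pointing down, gripper open.
Joint ranges: [-2.65, 2.65], [-0.89, 1.7], [-1.18, 1.37], [-2.13, 2.11], [-1.35, 1.29], [-3.14, 3.14]. Speed limits (rad/s): [1.89, 1.89, 2.57, 2.79, 3.14, 3.14].

INTERFACE

Orientations are given as a rotation vector (axis times angle).
In Python, from bench import r, viewer, ticket gives the robot as it stands.
- The arm moves only by the tool arm_command, never from a script. Its argument "plan" is a list of rows, each a list of 3 entries, a list of its own where there are three numbers: the shift along the tool's x, y, z in cm, then the turn about the tool's z in rad, then the finger opening in cm, from 0 to 8.54. In form: [[[dx, dy, dz], roll, grip], ...]. A call has 1 to 8 rows; each row shifts and turns the pose as measured when the row begins, along the tool's axes as they then stand; what a row does not reach is not made up. A row lasts 1/10 s, in which the tool goes at most 50 mm and 8.59 degrees, less where a joint would pass 70% of its speed; a pose out of reach is approached as far as the arm can. A call is refused whole if a number of a shift passes 5 or a number of a turn 0.15, either way. A call with a gripper value outside its range is refused whole. The fingers move at their own pace and stop on an object; "grip_force" is the grip in N (left out, the last holds). Time passes only in rows, so rows that do not move let the fingers close. It gives the time, the measured TCP pose, the force and the opening at its end, in the units of the state.
- r.read_state(): the state, without advancing time (a new reading comes with each control period).
- viewer.camera(name): name is "scene" or "top" or "wrist"; returns (picture, depth): 480x640x3 uint8, blue, green, red; 480x640 float32, m along the optical axis (not along the pixel's ray), 0 where there is no reading.
- viewer.camera_params(name): a dict with "camera_matrix" (3x3 intrinsics, pixels), "distortion" ([k1, k2, p1, p2, k3] as OpenCV has them; the pictures are not rectified), "T" (4x4, takes a point from camera to world coordinates); the wrist camera has in their place "T_tool_cam" (4x4, takes a point from camera to tool coordinates, whose origin is the TCP and whose axes are the tool frame's). Camera axes: x right, y down, z forward; pixel columns grow to the right and rows downward; lengths in m; the calibration is good to about 2 mm. A picture is of the moment at which its call begins: read the wrist's pose just before it. camera_params takes no time and is no camera call.
- ticket.finish_job(): hands the job in, once; it reports no verdict.
The state is a dict: "t": time; "q": joint angles; "joint_velocities": joint speeds; "effort": joint torques, N m; "eef_pos": TCP position; "tool_rot": TCP orientation; "contact_force": force on the tool from outside, world axes, zero at the start; "wrist_torque": the same for the moment, N m; "gripper_width": opening from 0.0 (shut) to 1.0 (fully open).
Only numpy, scipy, OpenCV 4.12 (cv2) and the standard library are available. Lean on these libraries where they do the work, as an engineer would, in place of code of your own. Each camera call takes 0.05 s, during which the arm holds its last target.

TASK

With one fingertip press the orange-faced tab of the spring clip down and keep it down, so that its jaw lifts, and with the other fingertip push the blue sample plate along its channel beneath the jaw until it is fully home against the end stop; then let go, so that the clip alone holds the plate. Pick nothing up: the plate only slides on its bed; leave the things lying around alone.

Things in the scene. Friction and masses are not known exactly. Their poses are not given: they have to be found in the camera images.
- holder: Fixed sample holder on the bench, yaw within 0.25 rad: grey foot plate 106 x 186 x 8 mm with a raised black bed, top at z = 16 mm. Origin at bench height; +x roughly away from the robot, +y to its left, z up; all mm below are in this frame. The plate's channel runs along y, centred on x = -24, 47 wide between two rails 5 high, from the stop at y = -62 to the open end at y = 111.
- hinge_middle (a point): Point on the clip's hinge line, which runs along the holder's y at x = 14, z = 28 mm, from y = -54 to 108 mm: a tube 8 mm thick between end brackets 5 mm thick whose tops are at z = 32 mm. The space between two straddling fingers must clear it.
- clip (a joint): Spring clip's angle, rad: 0 = at rest, shut; grows as its tab is pressed down; 0.6 = hard stop. About 3 N on the tab starts it, 8 N holds it fully down; it springs back when let go. Jaw's underside above the bed: 4 mm at 0 (the 10 mm plate cannot enter), 10 mm at 0.25, 11 mm at 0.3, 15 mm at 0.45. With the plate under the jaw and the tab free it reads about 0.25.
- tab_middle (a point): Middle of the tab's upper face (moves with the clip): steel strip faced in orange, 22 mm wide, 158 mm long (y = -52 to 106), parallel to the channel on its +x side, nothing under it. At rest it slopes up away from the channel by 0.6 rad, this point at z = 31 mm; at 0.45 at z = 20 mm; fully down it is level, z = 17 mm, x = 25 to 47. A finger can slide along it while pressing.
- jaw_front (a point): Underside of the clip's jaw at the end where the plate enters (moves with the clip). The jaw, a short steel arm with a black rubber bar, overhangs only part of the channel: from the hinge out to x = -13 mm, at y = -52 to -22 mm.
- stop_face (a point): Middle of the end stop's face that the plate shall touch, 5 mm above the bed, at y = -62 mm; it faces the holder's +y. The stop is 9 mm high.
- plate_center (a point): Centre of the loose blue sample plate: 44 mm (x) by 60 mm (y, along the channel) by 10 mm thick, about 60 g, flat on the bed, axes close to the holder's. At the start it lies wholly on the +y side of the jaw. The end to push is 30 mm from here towards +y. Home, this centre is 30 mm from the stop face, at y = -32 mm.
- plate: The same blue plate; origin in the middle of its underside, z up.
- masking_tape: Roll of pale masking tape lying flat, 92 mm across, 24 mm high; origin under its centre. Bystander.
- model_house: Small grey model house with a pitched roof, 32 x 54 x 36 mm; origin under its centre. Bystander.
- screwdriver: Screwdriver with a yellow handle, lying, 172 mm long, 25 mm high; origin under its centre. Bystander.
- marker_red: White marker pen with a red cap, lying, 139 mm long, 18 mm thick; origin under its centre. Bystander.

How it is judged:
On the way, in this order (a step that is already met when the one before it is completed fails the run):
1. the clip is held down (past 0.28 rad) before the plate has gone under its jaw (value of joint clip above 0.28 rad and y of plate_center in the frame of holder above 0.004 m), for 0.1 s.
2. a finger pushes the plate in under the jaw while the clip is held down (value of joint clip above 0.28 rad and contact force between the fingers and plate above 0.1 N and y of plate_center in the frame of holder below 0 m), for 0.04 s.
3. the plate is home, within 3 mm of the stop, with the clip still held down (value of joint clip above 0.28 rad and y of plate_center in the frame of holder below -0.029 m), for 0.1 s.
At the end, for the whole second after the job is handed in: The blue plate lies flat at rest on the bed, its leading end within 3 mm of the end stop, with the clip's jaw resting on it (clip angle 0.19 to 0.30 rad) (y of plate_center in the frame of holder below -0.029 m and z of plate_center in the frame of holder between 0.019 and 0.0225 m and angle between plate_center's own z axis and vertical below 0.05 rad and value of joint clip between 0.19 and 0.3 rad and linear speed of plate below 0.01 m/s); the robot touches nothing.
It fails at once if the plate is lifted (centre more than 6 mm above where it lies on the bed) or tipped (z of plate_center in the frame of holder above 0.027 m or angle between plate_center's own z axis and vertical above 0.2 rad).
It fails at once if the masking tape is moved more than 20 mm (distance of masking_tape from where it was at the start of the episode above 0.02 m).
It fails at once if the model house is moved more than 20 mm (distance of model_house from where it was at the start of the episode above 0.02 m).
It fails at once if the screwdriver is moved more than 20 mm (distance of screwdriver from where it was at the start of the episode above 0.02 m).
It fails at once if the marker red is moved more than 20 mm (distance of marker_red from where it was at the start of the episode above 0.02 m).
It also fails if it takes over 38 s, if anything falls off the work surface, if the arm or the gripper's body presses on something with over 40 N, if the wrist force passes 120 N, or if a joint passes its speed limit or range.

## Working session

There is one attempt and no reset: what is moved stays moved. The work goes in short steps, Python scripts to look and compute and a tool call to move; the robot and the scene stay as the last step left them, time stands still between calls to the robot, and variables do not carry over. Pictures are saved under pics/ and viewed, and the job is handed in when it is done.

Besides the shell and the picture viewer there is one more tool, called after "Request:" as a command line: name --argument value ..., lists and objects as JSON in quotes. arm_command: Moves the arm, as the interface text tells. Its arguments: {"type":"object","properties":{"plan":{"type":"array","items":{"type":"array"}},"grip_force":{"type":"number"}},"required":["plan"]}

```bash
ls; mkdir -p pics
python3 - <<'E'
from bench import r,viewer,ticket
import cv2,numpy as np
print(r.read_state())
for n in("scene","top","wrist"):
    p,d=viewer.camera(n); cv2.imwrite(f"pics/{n}0.png",p); np.save(f"pics/{n}0.npy",d); print(n,viewer.camera_params(n))
E
```

```text
pics
{'t': 0.0, 'q': array([ 1.10469857e+00,  2.63524900e-01, -4.89426732e-02,  1.25943832e+00,
       -5.20624537e-06,  1.41547909e+00]), 'joint_velocities': array([-2.13276283e-03,  1.63517202e-03,  1.15385975e-04, -5.42561441e-04,
        5.32343415e-05,  7.71129165e-04]), 'effort': array([ 2.45580726e-03, -6.37619090e+01,  3.84560752e+01,  1.38868822e-02,
        1.83678651e-05,  6.74938846e-06]), 'eef_pos': array([0.16042726, 0.49957929, 0.23082199]), 'tool_rot': array([ 2.53806482e+00,  1.85057118e+00, -1.54620109e-03]), 'contact_force': array([ 0.03572972, -0.32532361, -0.12492229]), 'wrist_torque': array([-0.02008066,  0.01230896,  0.04478004]), 'gripper_width': 0.9982780075950909}
scene {'camera_matrix': array([[458.43374166,   0.        , 318.77048402],
       [  0.        , 458.43374166, 232.22803854],
       [  0.        ,   0.        ,   1.        ]]), 'distortion': array([-0.01025551,  0.        ,  0.        ,  0.        ,  0.        ]), 'T': array([[ 0.73413722, -0.46381747,  0.49589907,  0.08506741],
       [-0.67900032, -0.50260928,  0.53510979, -0.1099971 ],
       
[... 646 characters left out ...]
   [ 0.00000000e+00,  0.00000000e+00,  0.00000000e+00,
         1.00000000e+00]])}
wrist {'camera_matrix': array([[419.00586653,   0.        , 324.15312966],
       [  0.        , 419.00586653, 246.56065261],
       [  0.        ,   0.        ,   1.        ]]), 'distortion': array([-0.0183908,  0.       ,  0.       ,  0.       ,  0.       ]), 'T_tool_cam': array([[ 9.99999953e-01,  2.40162524e-04,  1.88164308e-04,
        -2.89083370e-04],
       [-2.88319974e-04,  9.45578774e-01,  3.25393144e-01,
        -8.45847622e-02],
       [-9.97769374e-05, -3.25393184e-01,  9.45578800e-01,
        -1.42514098e-01],
       [ 0.00000000e+00,  0.00000000e+00,  0.00000000e+00,
         1.00000000e+00]])}
```

View pics/top0.png

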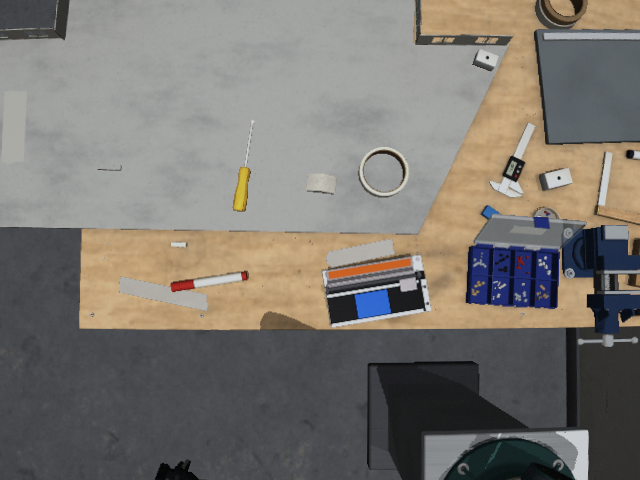

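View pics/scene0.png

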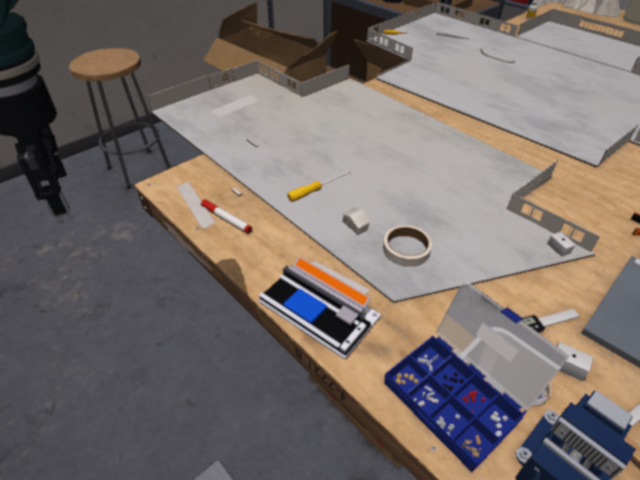

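View pics/wrist0.png

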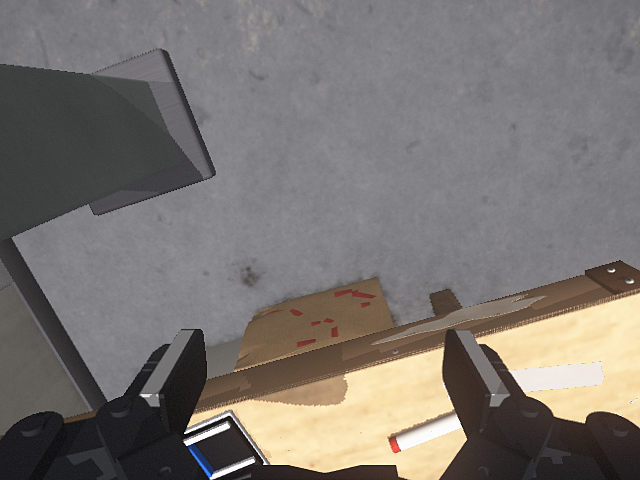

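The top view shows the holder around (376,290) with the jaw at about (408,284), the stop to the right, and the plate at (372,303). The house is at (321,183), the tape at (384,172), the screwdriver at (243,190) and the marker at (210,281).

Run:
```python
import cv2,numpy as np
p=cv2.imread("pics/top0.png"); c=p[245:335,315:440]; cv2.imwrite("pics/crop0.png",cv2.resize(c,None,fx=6,fy=6,interpolation=cv2.INTER_CUBIC))
```

```text
(no output)
```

View pics/crop0.png

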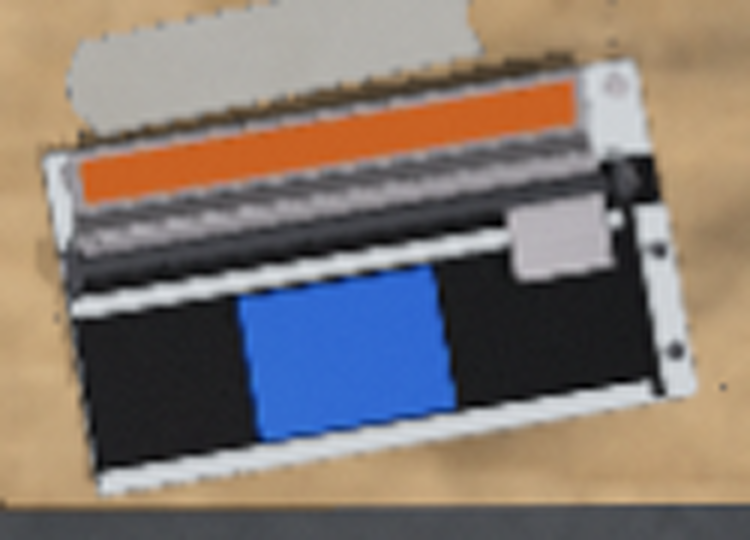

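```bash
cat > h.py <<'E'
import cv2,numpy as np
from scipy.spatial.transform import Rotation as R
from scipy.optimize import least_squares
def proj(P,prm):
    T=np.linalg.inv(prm["T"]); Q=np.asarray(P)@T[:3,:3].T+T[:3,3]
    return cv2.projectPoints(Q,np.zeros(3),np.zeros(3),prm["camera_matrix"],np.array(prm["distortion"]))[0][:,0]
def unproj(uv,z,prm):
    n=cv2.undistortPoints(np.array(uv,float).reshape(-1,1,2),prm["camera_matrix"],np.array(prm["distortion"]))[:,0]
    d=np.c_[n,np.ones(len(n))]@prm["T"][:3,:3].T; o=prm["T"][:3,3]
    return o+d*((np.asarray(z)-o[2])/d[:,2])[:,None]
E
python3 - <<'E'
from h import *
from bench import r,viewer
prm=viewer.camera_params("top")
c=lambda l:[(315-.42+x/6,245-.42+y/6) for x,y in l]
pl=unproj(c([(238,298),(432,265),(457,408),(258,442)]),[.026]*4,prm)
print("plate",pl.round(4),pl.mean(0)); 
for i in range(4): print(np.linalg.norm(pl[i]-pl[i-1]))
f=unproj(c([(637,60),(697,393),(100,493),(45,152)]),[.008,.008,.008,.008],prm); print("foot",f.round(4))
for i in range(4): print(np.linalg.norm(f[i]-f[i-1]))
o=unproj(c([(79,162),(573,80),(578,125),(84,205)]),[.0376,.0376,.0251,.0251],prm); print("orange",o.round(4))
for i in range(4): print(np.linalg.norm(o[i]-o[i-1]))
for a in (pl[0]-pl[1],pl[3]-pl[2],f[3]-f[0],o[0]-o[1],o[3]-o[2],f[2]-f[1]): print("yaw",np.arctan2(-a[0],a[1]))
s=r.read_state(); print(R.from_rotvec(s["tool_rot"]).as_matrix().round(3))
E
```

```text
plate [[0.41   0.2899 0.026 ]
 [0.4196 0.2313 0.026 ]
 [0.3767 0.224  0.026 ]
 [0.3669 0.284  0.026 ]] [0.39331528 0.25730365 0.026     ]
0.04343870861528162
0.0593875529004086
0.043506532324071416
0.060805638275028114
foot [[0.4823 0.1644 0.008 ]
 [0.3798 0.147  0.008 ]
 [0.3505 0.3307 0.008 ]
 [0.4542 0.3472 0.008 ]]
0.18493996230623733
0.10388022059353498
0.18594741934136436
0.10505572275612318
orange [[0.4506 0.3379 0.0376]
 [0.4748 0.19   0.0376]
 [0.4617 0.1863 0.0251]
 [0.4379 0.336  0.0251]]
0.017898364177738903
0.14992050519098665
0.01846561659315816
0.15159122075043627
yaw 0.16394906103317178
yaw 0.16251862129050945
yaw 0.15216351941847095
yaw 0.1622946952079963
yaw 0.15771185663672815
yaw 0.1585453933008678
[[ 0.306  0.952 -0.   ]
 [ 0.952 -0.306 -0.001]
 [-0.001 -0.    -1.   ]]
```

Request:
arm_command --plan '[[[0,0,0],0.1375,5],[[0,0,0],0.1375,5],[[0,0,0],0.1375,5],[[0,0,0],0.1375,5],[[0,0,0],0.1375,5],[[0,0,0],0.1375,5],[[0,0,0],0.1375,5],[[0,0,0],0.1375,5]]'

```text
t: 0.95
eef_pos: [0.16, 0.4987, 0.2292]
tool_rot: [3.132, 0.186, -0.004]
contact_force: [0.2, -0.3, 0.2]
gripper_width: 0.581
```

```bash
cat >> h.py <<'E'
yaw=0.16; O=np.array([.4223,.2298,0])
XH=np.array([np.cos(yaw),np.sin(yaw),0]); YH=np.array([-np.sin(yaw),np.cos(yaw),0])
def where(s):
    M=R.from_rotvec(s["tool_rot"]).as_matrix(); p=s["eef_pos"]-O
    print("t",round(s["t"],2),"holder mm",(np.array([p@XH,p@YH,p[2]])*1000).round(1),"heading",np.arctan2(M[1,0],M[0,0]).round(4),"tilt",M[:,2].round(3),"F",s["contact_force"].round(1),"w",round(s["gripper_width"]*85.4,1))
    return M
def go(s,h):
    M=where(s); t=O+h[0]*XH+h[1]*YH+np.array([0,0,h[2]]); print("to go cm (tool)",(M.T@(t-s["eef_pos"])*100).round(2))
E
python3 -c "
from h import *
from bench import r
go(r.read_state(),[.005,.082,.10])"
```

```text
t 0.95 holder mm [-216.1  307.3  229.2] heading 0.1189 tilt [-0.002 -0.004 -1.   ] F [ 0.2 -0.3  0.2] w 49.6
to go cm (tool) [23.05 21.55 12.95]
```

Request:
arm_command --plan '[[[3.8,3.6,0],0,5],[[3.8,3.6,1],0,5],[[3.8,3.6,2],0,5],[[3.8,3.6,2],0,5],[[3.8,3.6,2],0,5],[[3,3,2],0,5],[[0,0,0],0,5]]'

```text
t: 1.65
eef_pos: [0.3903, 0.3232, 0.1433]
tool_rot: [3.134, 0.179, -0.003]
contact_force: [-0.1, 0.3, 0.1]
gripper_width: 0.585
```

```bash
python3 -c "
from h import *
from bench import r,viewer
s=r.read_state();go(s,[.005,.082,.10])
p,d=viewer.camera('wrist');cv2.imwrite('pics/w1.png',p)
p,d=viewer.camera('top');cv2.imwrite('pics/t1.png',p)
"
```

```text
t 1.65 holder mm [-16.7  97.3 143.3] heading 0.1143 tilt [-0.002 -0.003 -1.   ] F [-0.1  0.3  0.1] w 50.0
to go cm (tool) [2.24 1.42 4.33]
```

View pics/w1.png

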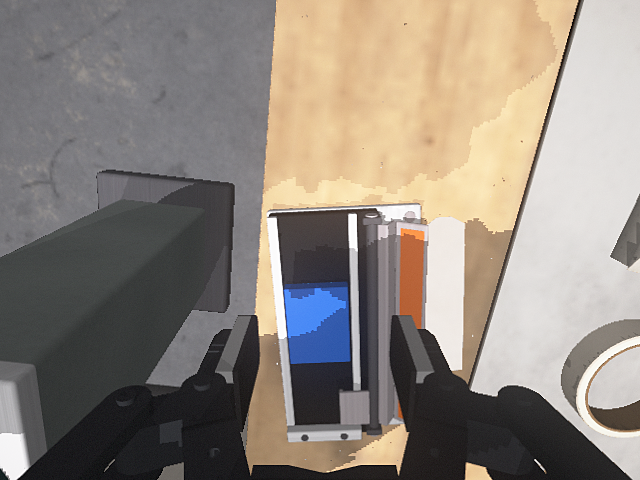

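The wrist view confirms the layout: the open end is at the top (y≈210), the jaw at (355,405), and the tips lie at (243,330) and (403,330). Next I correct the heading and hover.

Request:
arm_command --plan '[[[1.1,0.7,1.5],-0.045,5],[[1.1,0.7,1.5],0,5],[[0,0,1],0,5],[[0,0,0],0,5]]'

```text
t: 2.15
eef_pos: [0.41, 0.3183, 0.1063]
tool_rot: [-3.13, -0.263, -0.002]
contact_force: [-0.7, 0.9, 0.7]
gripper_width: 0.584
```

```bash
python3 -c "
from h import *
from bench import r,viewer
s=r.read_state();go(s,[.005,.082,.06])
p,d=viewer.camera('wrist');cv2.imwrite('pics/w2.png',p)
p,d=viewer.camera('top');cv2.imwrite('pics/t2.png',cv2.resize(p[225:345,300:460],None,fx=5,fy=5,interpolation=cv2.INTER_CUBIC))
"
```

```text
t 2.15 holder mm [  2.   89.3 106.3] heading 0.1679 tilt [ 0.001  0.001 -1.   ] F [-0.7  0.9  0.7] w 49.9
to go cm (tool) [0.29 0.73 4.63]
```

View pics/w2.png

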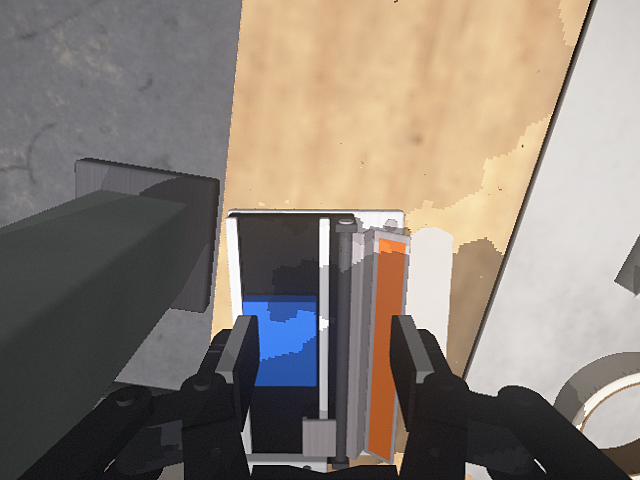

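View pics/t2.png

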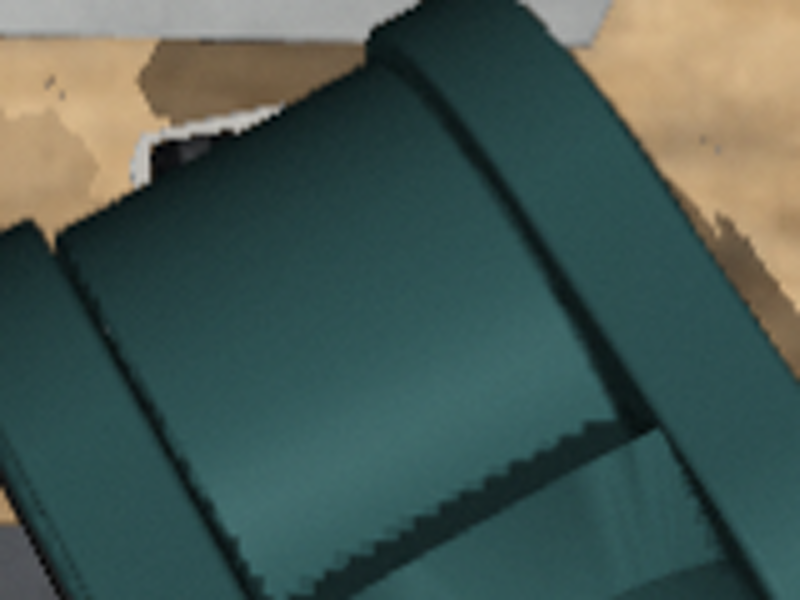

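```bash
cat >> h.py <<'E'
def wprm(s,prm):
    T=np.eye(4);T[:3,:3]=R.from_rotvec(s["tool_rot"]).as_matrix();T[:3,3]=s["eef_pos"]
    return dict(prm,T=T@prm["T_tool_cam"])
def H(x,y,z): return O+x/1e3*XH+y/1e3*YH+np.array([0,0,z/1e3])
E
python3 - <<'E'
from h import *
from bench import r,viewer
s=r.read_state(); P=wprm(s,viewer.camera_params("wrist")); T=P["T"]@np.linalg.inv(viewer.camera_params("wrist")["T_tool_cam"])
for z in(0,-6,-13):
  print(z,proj([(T@[a/1e3,b/1e3,z/1e3,1])[:3] for a in(-39.5,-25,25,39.5) for b in(-11,11)],P).round(0).tolist())
pts=[H(-46,62,26),H(-2,62,26),H(-2,2,26),H(-47.5,111,21),H(-.5,111,21),H(29,106,25),H(47,106,37.6),H(14,108,32),H(-13,-22,22)]
print(proj(pts,P).round(0).tolist())
p=cv2.imread('pics/w2.png')[200:470,200:440];cv2.imwrite('pics/w2c.png',cv2.resize(p,None,fx=2.2,fy=2.2,interpolation=cv2.INTER_CUBIC))
E
```

```text
0 [[222.0, 306.0], [226.0, 356.0], [260.0, 306.0], [263.0, 356.0], [392.0, 306.0], [389.0, 356.0], [430.0, 306.0], [425.0, 356.0]]
-6 [[218.0, 314.0], [223.0, 365.0], [257.0, 314.0], [260.0, 365.0], [394.0, 314.0], [391.0, 365.0], [434.0, 314.0], [429.0, 365.0]]
-13 [[213.0, 323.0], [218.0, 376.0], [254.0, 324.0], [258.0, 377.0], [398.0, 324.0], [394.0, 377.0], [439.0, 324.0], [433.0, 377.0]]
[[242.0, 301.0], [317.0, 302.0], [317.0, 386.0], [237.0, 219.0], [320.0, 219.0], [372.0, 230.0], [409.0, 237.0], [346.0, 230.0], [300.0, 412.0]]
```

View pics/w2c.png

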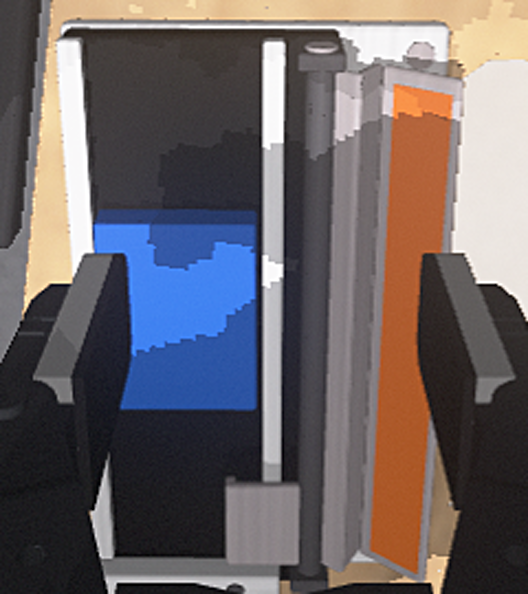

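Request:
arm_command --plan '[[[0.4,0.7,2],-0.008,5],[[0,0,2],0,5],[[0,0,1.5],0,5],[[0,0,0],0,5],[[0,0,0],0,5]]'

```text
t: 2.75
eef_pos: [0.4154, 0.3157, 0.0556]
tool_rot: [-3.124, -0.282, -0.013]
contact_force: [0.3, 0.6, -0.1]
gripper_width: 0.586
```

```bash
python3 -c "
from h import *
from bench import r,viewer
s=r.read_state();go(s,[.006,.082,.025])
p,d=viewer.camera('wrist');cv2.imwrite('pics/w3.png',p[160:480,150:480])
p,d=viewer.camera('scene');cv2.imwrite('pics/s3.png',cv2.resize(p[220:380,230:420],None,fx=3.5,fy=3.5,interpolation=cv2.INTER_CUBIC))
"
```

```text
t 2.75 holder mm [ 6.8 85.9 55.6] heading 0.1801 tilt [ 0.008  0.005 -1.   ] F [ 0.3  0.6 -0.1] w 50.1
to go cm (tool) [-0.12  0.4   3.06]
```

View pics/w3.png

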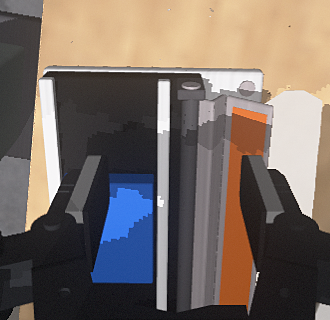

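View pics/s3.png

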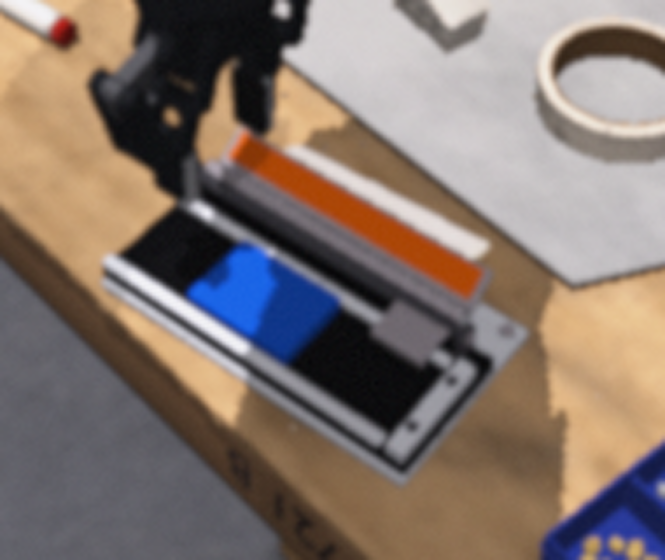

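The fingers sit over the open end of the channel and the tab, with the plate well ahead. I correct the heading and approach the tab.

Request:
arm_command --plan '[[[-0.1,0.4,1],0.02,5],[[0,0,1],0,5],[[0,0,0],0,5],[[0,0,0],0,5]]'

```text
t: 3.25
eef_pos: [0.416, 0.3117, 0.0354]
tool_rot: [-3.126, -0.248, -0.017]
contact_force: [0.8, -0.3, 0.6]
gripper_width: 0.587
```

```bash
python3 -c "
from h import *
from bench import r,viewer
s=r.read_state();go(s,[.006,.082,.0135])
"
```

```text
t 3.25 holder mm [ 6.9 81.9 35.4] heading 0.1581 tilt [ 0.01   0.006 -1.   ] F [ 0.8 -0.3  0.6] w 50.2
to go cm (tool) [-0.11 -0.    2.19]
```

Request:
arm_command --plan '[[[0,0,0.5],0,5],[[0,0,0.5],0,5],[[0,0,0.4],0,5],[[0,0,0],0,5]]'

```text
t: 3.65
eef_pos: [0.4166, 0.312, 0.0207]
tool_rot: [-3.126, -0.248, -0.018]
contact_force: [-1.2, -0.1, 5.3]
gripper_width: 0.586
```

```bash
python3 -c "
from h import *
from bench import r,viewer
s=r.read_state();go(s,[.006,.082,.0135])
"
```

```text
t 3.65 holder mm [ 7.5 82.  20.7] heading 0.1581 tilt [ 0.011  0.007 -1.   ] F [-1.2 -0.1  5.3] w 50.0
to go cm (tool) [-0.16  0.    0.72]
```

Request:
arm_command --plan '[[[-0.1,0,0.3],0,5],[[0,0,0.3],0,5],[[0,0,0],0,5]]'

```text
t: 3.95
eef_pos: [0.4152, 0.3117, 0.0149]
tool_rot: [-3.126, -0.248, -0.018]
contact_force: [-2.6, -1.6, 8.7]
gripper_width: 0.582
```

```bash
python3 -c "
from h import *
from bench import r,viewer
s=r.read_state();go(s,[.006,.082,.0135])
p,d=viewer.camera('wrist');cv2.imwrite('pics/w4.png',cv2.resize(p[160:480,150:480],None,fx=1.8,fy=1.8))
p,d=viewer.camera('scene');cv2.imwrite('pics/s4.png',cv2.resize(p[220:380,230:420],None,fx=3.5,fy=3.5,interpolation=cv2.INTER_CUBIC))
"
```

```text
t 3.95 holder mm [ 6.  82.  14.9] heading 0.1582 tilt [ 0.011  0.006 -1.   ] F [-2.6 -1.6  8.7] w 49.7
to go cm (tool) [-0.01 -0.    0.14]
```

View pics/w4.png

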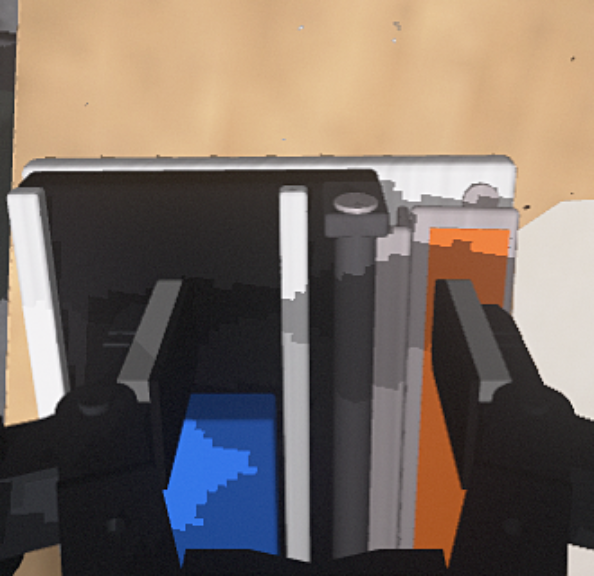

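View pics/s4.png

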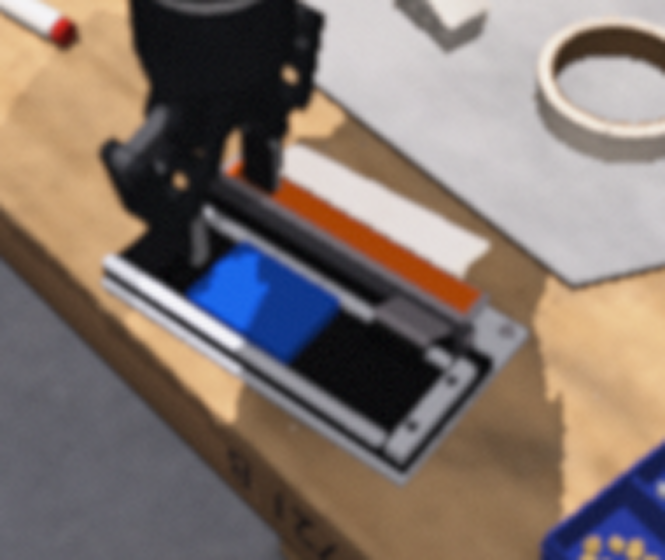

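Request:
arm_command --plan '[[[0,0,0.1],0,5],[[0,0.5,0.02],0,5],[[0,0.7,0.02],0,5],[[0,0.7,0.02],0,5],[[0,0,0],0,5]]'

```text
t: 4.55
eef_pos: [0.4196, 0.2953, 0.0155]
tool_rot: [-3.12, -0.251, -0.024]
contact_force: [-1.6, -2.4, 7.3]
gripper_width: 0.586
```

```bash
python3 -c "
from h import *
from bench import r,viewer
s=r.read_state();go(s,[.006,.009,.0135])
p,d=viewer.camera('scene');cv2.imwrite('pics/s5.png',cv2.resize(p[220:380,230:420],None,fx=3.5,fy=3.5,interpolation=cv2.INTER_CUBIC))
"
```

```text
t 4.55 holder mm [ 7.7 65.1 15.5] heading 0.1607 tilt [ 0.014  0.013 -1.   ] F [-1.6 -2.4  7.3] w 50.0
to go cm (tool) [-0.18  5.61  0.14]
```

View pics/s5.png

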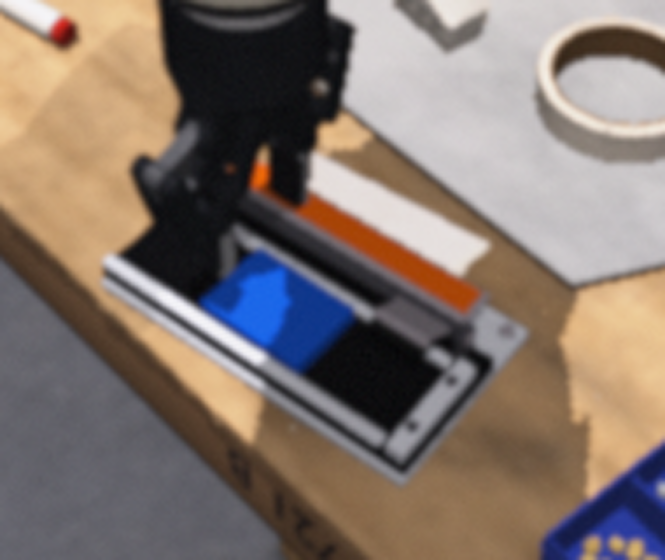

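The plate has moved with the finger and the jaw stays lifted. I continue, compensating for the small drifts in x and z.

Request:
arm_command --plan '[[[-0.1,0.7,0.12],0,5],[[-0.1,0.7,0.06],0,5],[[-0.08,0.7,0.06],0,5],[[0,0,0],0,5]]'

```text
t: 5.0
eef_pos: [0.4224, 0.2763, 0.0149]
tool_rot: [-3.114, -0.254, -0.032]
contact_force: [-2.3, -3.8, 6.7]
gripper_width: 0.587
```

```bash
python3 -c "
from h import *
from bench import r,viewer
s=r.read_state();go(s,[.006,.009,.0135])
"
```

```text
t 5.0 holder mm [ 7.5 45.9 14.9] heading 0.1624 tilt [ 0.019  0.019 -1.   ] F [-2.3 -3.8  6.7] w 50.1
to go cm (tool) [-0.16  3.69  0.08]
```

Request:
arm_command --plan '[[[-0.15,0.8,0.12],0,5],[[-0.1,0.8,0.1],0,5],[[-0.1,0.8,0.08],0,5],[[0,0,0],0,5]]'

```text
t: 5.4
eef_pos: [0.4259, 0.2555, 0.0144]
tool_rot: [-3.104, -0.257, -0.043]
contact_force: [-0.8, -2.8, 8.3]
gripper_width: 0.585
```

```bash
python3 -c "
from h import *
from bench import r,viewer
s=r.read_state();go(s,[.006,.009,.0135])
p,d=viewer.camera('scene');cv2.imwrite('pics/s6.png',cv2.resize(p[220:380,230:420],None,fx=3.5,fy=3.5,interpolation=cv2.INTER_CUBIC))
"
```

```text
t 5.4 holder mm [ 7.7 24.8 14.4] heading 0.1646 tilt [ 0.025  0.029 -0.999] F [-0.8 -2.8  8.3] w 49.9
to go cm (tool) [-0.18  1.58  0.04]
```

View pics/s6.png

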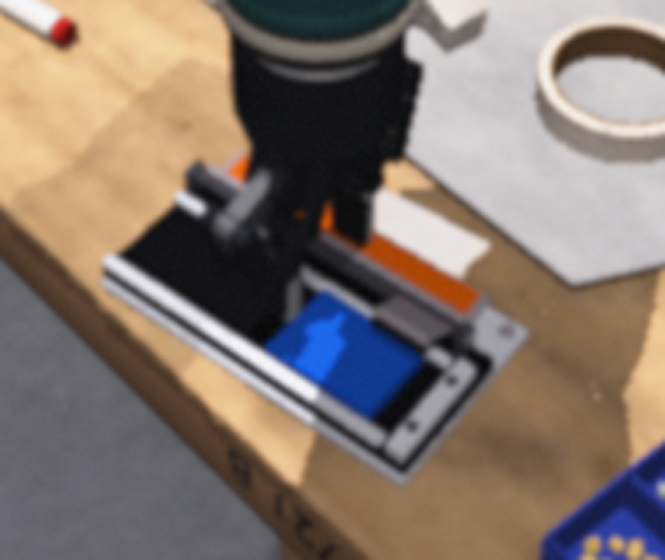

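The plate is now partly under the lifted jaw, about 15 mm from home.

Request:
arm_command --plan '[[[-0.15,0.6,0.08],0,5],[[-0.1,0.5,0.06],0,5],[[-0.05,0.3,0.06],0,5],[[0,0,0.03],0,5]]'

```text
t: 5.85
eef_pos: [0.4277, 0.2444, 0.0143]
tool_rot: [-3.096, -0.259, -0.053]
contact_force: [-3.1, -3.3, 10.1]
gripper_width: 0.585
```

```bash
python3 -c "
from h import *
from bench import r,viewer
s=r.read_state();go(s,[.006,.009,.0135])
p,d=viewer.camera('scene');cv2.imwrite('pics/s7.png',cv2.resize(p[260:350,310:400],None,fx=6.5,fy=6.5,interpolation=cv2.INTER_CUBIC))
"
```

```text
t 5.85 holder mm [ 7.7 13.5 14.3] heading 0.1665 tilt [ 0.031  0.037 -0.999] F [-3.1 -3.3 10.1] w 50.0
to go cm (tool) [-0.18  0.45  0.06]
```

View pics/s7.png

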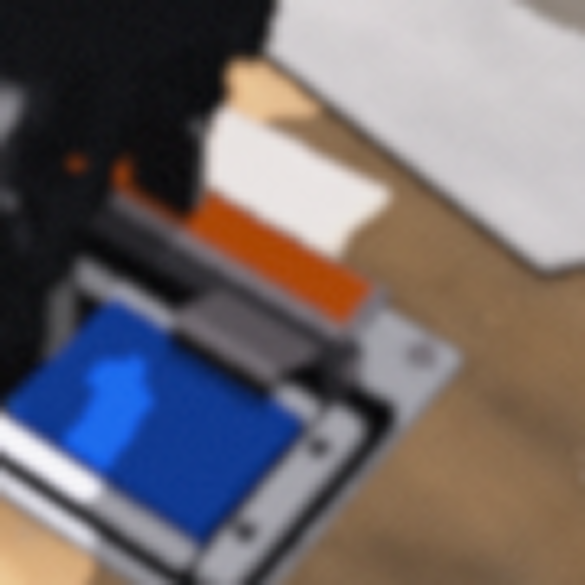

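Request:
arm_command --plan '[[[-0.1,0.4,0.06],0,5],[[-0.05,0.4,0.05],0,5],[[0,0,0.02],0,5]]'

```text
t: 6.2
eef_pos: [0.4283, 0.2413, 0.0147]
tool_rot: [-3.083, -0.262, -0.056]
contact_force: [-2.5, -3.5, 7.3]
gripper_width: 0.589
```

```bash
python3 -c "
from h import *
from bench import r,viewer
s=r.read_state();go(s,[.006,.009,.0135])
p,d=viewer.camera('scene');cv2.imwrite('pics/s8.png',cv2.resize(p[260:350,310:400],None,fx=6.5,fy=6.5,interpolation=cv2.INTER_CUBIC))
"
```

```text
t 6.2 holder mm [ 7.7 10.4 14.7] heading 0.1685 tilt [ 0.032  0.05  -0.998] F [-2.5 -3.5  7.3] w 50.3
to go cm (tool) [-0.18  0.15  0.1 ]
```

View pics/s8.png

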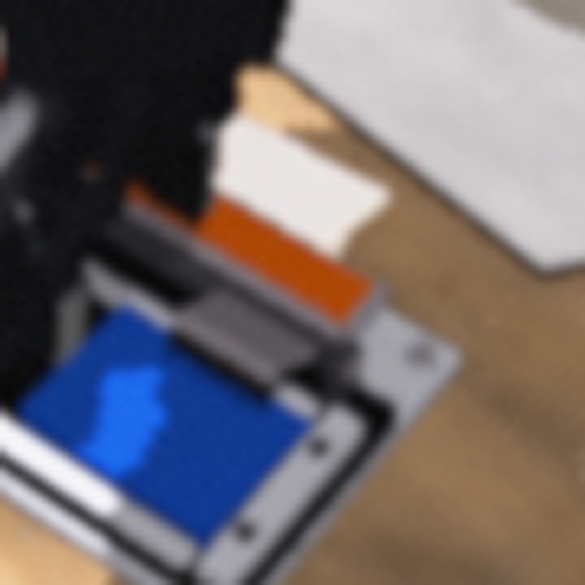

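Request:
arm_command --plan '[[[-0.05,0.5,0.06],0,5],[[-0.05,0.5,0.05],0,5],[[0,0.3,0.04],0,5]]'

```text
t: 6.55
eef_pos: [0.428, 0.2408, 0.0148]
tool_rot: [-3.05, -0.267, -0.054]
contact_force: [-7.9, 19.0, 8.4]
gripper_width: 0.585
```

```bash
python3 -c "
from h import *
from bench import r,viewer
s=r.read_state();go(s,[.006,.009,.0135])
p,d=viewer.camera('scene');cv2.imwrite('pics/s9.png',cv2.resize(p[260:350,310:400],None,fx=6.5,fy=6.5,interpolation=cv2.INTER_CUBIC))
P=viewer.camera_params('scene')
for y in(-62,-59): print(((proj([H(-46,y,26),H(-2,y,26),H(-46,y+60,26)],P)-[310,260]+.42)*6.5).round(0).tolist())
print(((proj([H(-47,-62,25),H(-1,-62,25),H(47,-52,17),H(-53,111,8)],P)-[310,260]+.42)*6.5).round(0).tolist())
"
```

```text
t 6.55 holder mm [ 7.4  9.9 14.8] heading 0.173 tilt [ 0.028  0.082 -0.996] F [-7.9 19.   8.4] w 50.0
to go cm (tool) [-0.15  0.1   0.12]
[[213.0, 537.0], [317.0, 417.0], [17.0, 409.0]]
[[202.0, 530.0], [307.0, 411.0], [8.0, 403.0]]
[[210.0, 542.0], [319.0, 417.0], [389.0, 296.0], [-327.0, 251.0]]
```

View pics/s9.png

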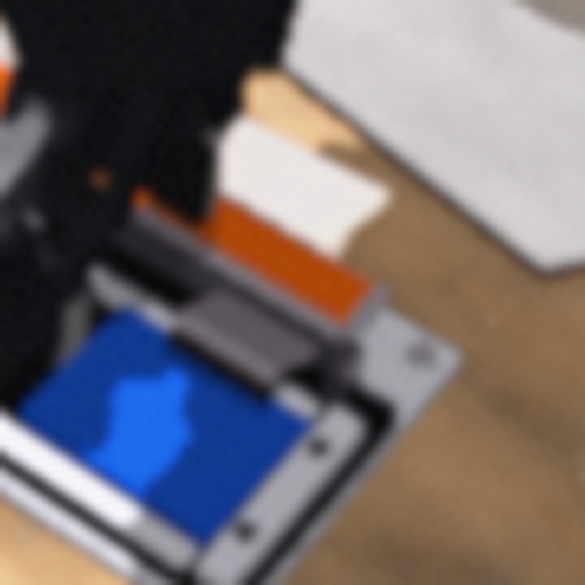

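The push force rose to 19 N with the plate unmoved and no gap visible, so it is against the stop. I back off along the channel, then lift.

Request:
arm_command --plan '[[[0,-0.3,0],0,5],[[0,-0.3,0],0,5],[[0,-0.1,0],0,5]]'

```text
t: 6.9
eef_pos: [0.4277, 0.2482, 0.0165]
tool_rot: [-3.049, -0.267, -0.058]
contact_force: [-0.4, -4.6, 4.8]
gripper_width: 0.581
```

```bash
python3 -c "
from h import *
from bench import r,viewer
s=r.read_state();go(s,[.006,.02,.1])
p,d=viewer.camera('scene');cv2.imwrite('pics/s10.png',cv2.resize(p[260:350,310:400],None,fx=6.5,fy=6.5,interpolation=cv2.INTER_CUBIC))
"
```

```text
t 6.9 holder mm [ 8.2 17.3 16.5] heading 0.173 tilt [ 0.031  0.083 -0.996] F [-0.4 -4.6  4.8] w 49.6
to go cm (tool) [ 0.15 -0.91 -8.31]
```

View pics/s10.png

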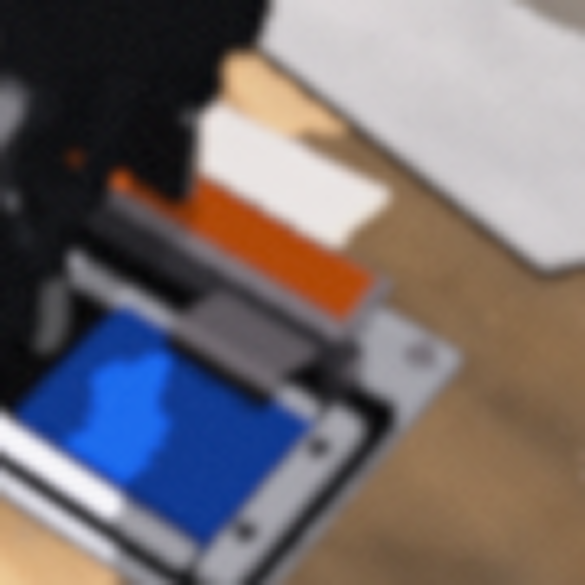

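The plate stayed against the stop and the finger is clear of it. Lifting.

Request:
arm_command --plan '[[[0,-0.1,-0.6],0,5],[[0,-0.15,-1],0,5],[[0,-0.3,-2],0,5],[[0,-0.3,-3],0,5],[[0,-0.3,-4],0,5],[[0,-3,-4],0,5],[[0,-4,-2],0,5],[[0,0,0],0,5]]'

```text
t: 7.75
eef_pos: [0.4062, 0.3157, 0.1989]
tool_rot: [-3.048, -0.263, -0.057]
contact_force: [0.3, -0.2, -0.9]
gripper_width: 0.582
```

Request:
arm_command --plan '[[[-4,-4,-1],0,5],[[-4,-4,0],0,5],[[-4,-4,0],0,5],[[-4,-4,0],0,5],[[0,0,0],0,5],[[0,0,0],0,5]]'

```text
t: 8.35
eef_pos: [0.2379, 0.4304, 0.2141]
tool_rot: [-3.046, -0.264, -0.059]
contact_force: [0.5, 0.1, -0.5]
gripper_width: 0.583
```

```bash
python3 -c "
from h import *
from bench import r,viewer
s=r.read_state();go(s,[.006,.02,.1])
p,d=viewer.camera('scene');cv2.imwrite('pics/s11.png',cv2.resize(p[220:380,230:420],None,fx=3.5,fy=3.5,interpolation=cv2.INTER_CUBIC))
p,d=viewer.camera('top');cv2.imwrite('pics/t11.png',cv2.resize(p[245:335,315:440],None,fx=6,fy=6,interpolation=cv2.INTER_CUBIC))
P=viewer.camera_params('top')
print(((proj([H(-46,-62,26),H(-2,-62,26),H(-46,-2,26),H(-2,-2,26)],P)-[315,245]+.42)*6).round(0).tolist())
"
```

```text
t 8.35 holder mm [-150.1  227.4  214.1] heading 0.1711 tilt [ 0.031  0.086 -0.996] F [ 0.5  0.1 -0.5] w 49.8
to go cm (tool) [14.84 21.82 10.39]
[[663.0, 373.0], [639.0, 229.0], [469.0, 406.0], [444.0, 262.0]]
```

View pics/s11.png

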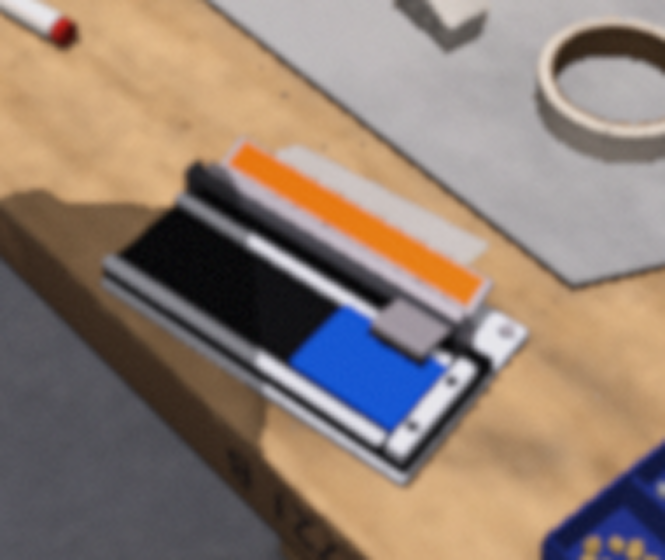

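View pics/t11.png

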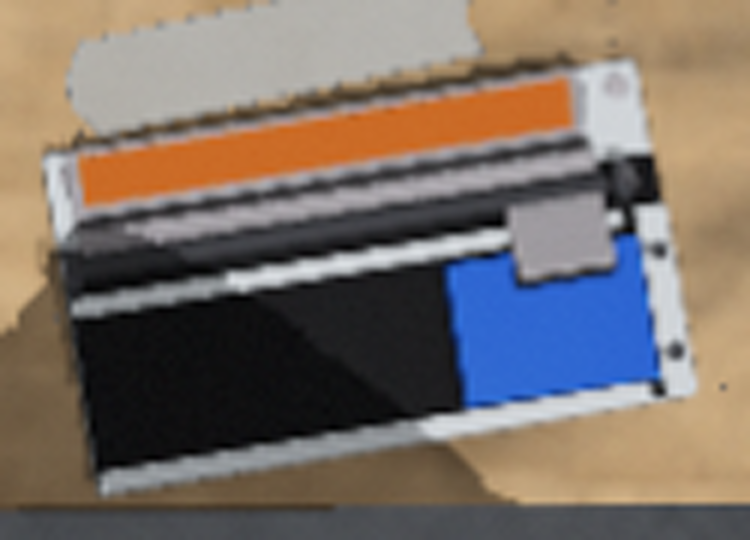

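The plate meets the stop with no gap, matching the predicted home corners to about 1 mm, and the jaw rests on it. The arm is clear.

```bash
python3 -c "
from bench import ticket
print(ticket.finish_job())"
```

```text
the job is handed in; nothing more can be done
None
```

I pressed the tab down with one fingertip and slid the plate under the lifted jaw to the stop with the other. Then I backed off, lifted clear and handed the job in at about 8.4 s. No verdict was reported.

- **At the stop:** the push force rose to about 19 N while the plate no longer moved, so I took it as home.
- **Last pictures (top and scene):**
  - The plate lies flat with no visible gap at the stop. Its corners are within about 1.5 mm of the predicted home position.
  - The jaw rests on the plate.
  - The tool force is near zero (under 1 N), so the gripper touches nothing.
  - The tape, house and marker look untouched where they show. The screwdriver was outside the final crops, and the arm never went near it.
- **Not measured:** I judged the clip angle from the pictures and the press force (roughly 5–10 N while pressing). There was no direct reading of it.
- **Off nominal:** the tool had tilted by up to about 0.09 rad by the end of the push, because small errors added up from row to row. It did no visible harm.

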